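# Preset a spring on the bench tester and hold it at the set length

### The job

A new clock spring is fitted inside the bench spring tester. Take the slide's upright knob and draw the slide out all the way until you feel it come up against its hidden stop, and stay there for a moment, then ease it back under control, never letting it snap back, until its index blade stands opposite the tip of the brass pointer on the scale. Finish holding the slide there against the spring, without letting go, so that the load can be read; do not shift the pointer, and leave the other things on the bench where they are.

Things in the scene. Friction and masses are not known exactly. Their poses are not given: they have to be found in the camera images.
- tester: Spring tester, screwed down: grey plate 140 x 340 mm, 15 mm thick; origin at the centre of its underside, x across it, y along it (slide drawn out towards +y). At the -y end stands the spring housing (60 mm wide, y -160 to -60 mm, up to 70 mm high). Along the +x edge lies the scale rail (x 44 to 60 mm, y -50 to +150 mm, top at 33 mm high).
- slide (a joint): How far the slide is drawn out (m): 0 fully home, growing as it is drawn along the tester's +y. The spring pulls it home with about 2 N at 0, rising by 0.45 N per 10 mm, plus 0.4 N friction. The hidden stop lies 15 to 55 mm beyond the place where the index meets the pointer; there the force climbs steeply (15 N in all means it is on the stop).
- knob_grip (a point): On the axis of the slide's upright steel knob, 68 mm above the table: post 20 mm wide from 41 to 86 mm high, head 26 mm wide up to 94 mm, on a steel block 44 (x) by 36 mm (y). At rest it stands 70 mm from the spring housing and 10 mm to +y of the tester's origin. It can be pinched from above, along or across the travel. Axes as the tester's; it moves straight along y.
- index_tip (a point): Outer end of the dark index blade (3 mm thick) that sticks out of the slide's block towards the scale (+x), 41 mm above the table; 36 mm in +x from the knob's axis and level with it in y. Axes as the tester's.
- pointer_tip (a point): Tip (8 mm wide) of the small brass pointer (22 x 14 mm, 10 mm high, top at 43 mm) that rides stiffly on the scale rail and points at the slide (-x). It marks the set length; it may stand anywhere that is reached with the slide drawn out 35 to 75 mm. The index blade passes it with a gap of 2 mm. Axes as the tester's.
- watch_case: Bystander: steel watch case, 42 mm wide, 12 mm high, beside the tester; origin under its centre.
- barrel: Bystander: brass spring barrel, 26 mm wide, 12 mm high, standing on the tester's base plate on its -x side; origin under its centre.
- tweezers: Bystander: steel tweezers, 120 mm long, 5 mm high, lying beside the tester; origin near the middle, underside.
- loupe: Bystander: black eye loupe, 40 mm wide, 34 mm high; origin under its centre.
- screwdriver: Bystander: screwdriver, 160 mm long, lying beyond the tester; origin near its middle, underside.
- parts_tray: Bystander: grey divided parts tray, 120 x 160 x 22 mm; origin under its centre.
- oil_jar: Bystander: small jar, 40 mm wide, 45 mm high; origin under its centre.
- movement_ring: Bystander: black movement holder ring, 48 mm wide, 12 mm high; origin under its centre.

How it is judged:
By the outcome, as a careful person would: the job done as asked, in the order asked, and still so for the second after the job is handed in, while the arm keeps its last pose, push and grip.
It also fails if it takes over 38 s, if anything falls off the work surface, if the arm or the gripper's body presses on something with over 40 N, if the wrist force passes 120 N, or if a joint passes its speed limit or range.

### The arm

A 6-joint arm with a two-finger parallel gripper is mounted at the origin on the work surface. World frame = base frame: x ahead of the robot, y to its left, z up, the work surface at z = 0. Lengths are in mm, angles in rad, forces in N, time in s.
With the tool pointing down it reaches from about 275 to 750 mm from the base axis. Payload 10.2 kg.
Tool frame: the origin (TCP) lies midway between the tips of the shut fingers; the grasp point (between the pads) lies 19 mm behind it (ctrl.grasp_offset is the distance from the TCP to the grasp point, in mm); z points along the fingers, y is the line along which they close (so a half turn about z gives the same grasp; the last joint's range is limited). The gripper opens to 85 mm and grips with 20 to 120 N. Pads are 22 mm wide; open, the fingers measure 114 mm over their backs; the gripper's body (76 mm by 85 mm) begins 54 mm behind the grasp point. The pads swing forward as they close: fully open they stand 13 mm farther back than shut.
Start: joints at [-1.57, 0.313, 1.498, -0, 1.331, -0.223], TCP at [116.503, -511.916, 231.294] pointing down, gripper open.
Joint ranges: [-2.94, 2.94], [-0.97, 2.17], [0.19, 2.56], [-1.23, 4.37], [0.02, 3.11], [-2.88, 2.88]. Speed limits (rad/s): [2.39, 2.39, 3.01, 3.14, 3.14, 3.14].

### API

Orientations are given as a unit quaternion [w, x, y, z].
In Python, from rig import ctrl, viewer, models gives the robot as it stands. The module is installed in compiled form; this text tells all that it offers.
- The arm moves only by the shell command python3 -m pendant 'ROWS' [OPENING] [FORCE]. ROWS is text: rows parted by semicolons, each of 4 numbers parted by spaces: the shift along the tool's x, y, z in m, then the turn about the tool's z in rad. In form: x y z yaw; .... A call has 1 to 10 rows; each row shifts and turns the commanded pose from where the row before left it, along the tool's axes as they then stand; what a row does not reach is not made up. A row lasts 1/8 s, in which the tool goes at most 62.5 mm and 10.7 degrees, less where a joint would pass 70% of its speed; a pose out of reach is approached as far as the arm can. A call is refused whole if a number of a shift passes 0.0625 or a number of a turn 0.188, either way. A call with a gripper value outside its range is refused whole. OPENING is the opening, from 0 (shut) to 1 (fully open), set as the call begins (- or left out, the last holds). The fingers move at their own pace and stop on an object; FORCE is the grip in N (left out, the last holds). Time passes only in rows, so rows that do not move let the fingers close. It gives the time, the measured TCP pose, the force, the opening and the grip force at its end, in the units of the state.
- ctrl.sense(): the state, without advancing time (a new reading comes with each control period).
- viewer.capture(name): name is "side" or "top"; returns a dict with "color" (400x640x3 uint8, red, green, blue), "vertical_fov" (degrees; the focal length in pixels is half the picture's height over the tangent of half this angle, whatever the lens; pixels are square), "cx", "cy" (the principal point, pixels), "pose" (4x4, takes a point from camera to world coordinates). Camera axes: x right, y down, z forward; pixel columns grow to the right and rows downward; lengths in mm; the calibration is good to about 2 mm. A picture is of the moment at which its call begins. There is no depth.
- ctrl.finish_job(): hands the job in; it is judged then, once.
Trained networks look in the newest picture that a camera, given by its name, has taken for a name from the list of things; names that differ only in an ending like _2 or _b are one class to them, and where a whole thing is asked for, a point or a joint stands for the part that bears it (a point fixed in the world has none). Each returns a list of dicts, best first, with "p" (0 to 1); they miss things now and then, are a little off and sometimes report something else, mostly with a low value. They report only what shows in the picture. A call takes as long as a camera call.
- models.boxes_of(camera, query): "at" ([x, y, z] in mm, in world coordinates, good to about 4 mm: the middle of the surface that is visible of it).
The state is a dict: "time_s": time; "joints": joint angles; "dq": joint speeds; "tau": joint torques, N m; "eef_pos": TCP position; "ee_rot": TCP orientation; "force": force on the tool from outside, world axes, zero at the start; "wrist_torque": the same for the moment, N m; "grip_width": opening from 0.0 (shut) to 1.0 (fully open); "grip_force": force on a finger pad.
Only numpy, scipy, OpenCV 4.12 (cv2) and the standard library are available. Lean on these libraries where they do the work, as an engineer would, in place of code of your own. Each camera call takes 0.05 s, during which the arm holds its last target. There are 200 camera calls.

## Working session

There is one attempt and no reset: what is moved stays moved. The work goes in short steps, Python scripts to look and compute and a shell command to move; the robot and the scene stay as the last step left them, time stands still between calls to the robot, and variables do not carry over. Pictures are saved under pics/ and viewed, at most 10 in all, crops included, and the job is handed in when it is done.

```bash
mkdir -p pics; cat > h.py <<'E'
import numpy as np, cv2
from rig import ctrl, viewer, models
def cap(n,f=None):
    c=viewer.capture(n)
    if f: cv2.imwrite('pics/'+f,c['color'][:,:,::-1])
    return c
def foc(c): return c['color'].shape[0]/2/np.tan(np.radians(c['vertical_fov'])/2)
def ray(c,u,v,z):
    f=foc(c);d=c['pose'][:3,:3]@np.array([(u-c['cx'])/f,(v-c['cy'])/f,1]);o=c['pose'][:3,3]
    return o+d*(z-o[2])/d[2]
def proj(c,p):
    q=c['pose'][:3,:3].T@(np.array(p)-c['pose'][:3,3]);f=foc(c)
    return c['cx']+f*q[0]/q[2],c['cy']+f*q[1]/q[2]
E
python3 - <<'E'
from h import *
np.set_printoptions(precision=3,suppress=True)
for n in('top','side'):
    c=cap(n,n+'0.png');print(n,c['pose'],foc(c),c['cx'],c['cy'])
    for q in('tester','knob_grip','slide','index_tip','pointer_tip','barrel','oil_jar','loupe'):
        print(q,[(np.round(r['at']),round(r['p'],2)) for r in models.boxes_of(n,q)[:2]])
s=ctrl.sense();print(s,ctrl.grasp_offset)
E
```

```text
top [[   0.084   -0.972    0.221  324.95 ]
 [  -0.996   -0.081    0.025  -23.685]
 [  -0.006   -0.223   -0.975 1358.535]
 [   0.       0.       0.       1.   ]] 408.0558670269071 322.4738915724522 199.37035452290309
tester [(array([520.,  62.,  16.]), 0.64)]
knob_grip [(array([519.,  71.,  40.]), 0.51)]
slide [(array([525.,  65.,  40.]), 0.48)]
index_tip [(array([617., 344.,  47.]), 0.57), (array([519.,  63.,  18.]), 0.53)]
pointer_tip [(array([584., 122.,  44.]), 0.43)]
barrel [(array([482., 122.,  24.]), 0.62)]
oil_jar []
loupe [(array([488., 353.,  38.]), 0.59)]
side [[   0.998   -0.045    0.033  547.745]
 [  -0.054   -0.66     0.749 -924.318]
 [  -0.012   -0.75    -0.662  891.315]
 [   0.       0.       0.       1.   ]] 466.42348289629774 315.0848960102744 201.45022236177732
tester [(array([803., -38.,  20.]), 0.71), (array([ 636., -411.,    8.]), 0.69)]
knob_grip [(array([534.,  66.,  41.]), 0.72)]
slide [(array([530.,  67.,  44.]), 0.83)]
index_tip [(array([529.,  69.,  37.]), 0.82), (array([ 636., -412.,    7.]), 0.72)]
pointer_tip [(array([ 374., -422.,    5.]), 0.7), (array([580., 120.,  41.]), 0.39)]
barrel [(array([484., 118.,  26.]), 0.55)]
oil_jar [(array([625., 337.,  31.]), 0.54)]
loupe []
{'time_s': 0.9, 'joints': array([-1.57 ,  0.313,  1.498,  0.   ,  1.331, -0.223]), 'dq': array([ 0.001,  0.   , -0.001,  0.002, -0.001,  0.   ]), 'tau': array([  0.   , -41.216, -25.99 ,  -0.   ,   0.   ,   0.   ]), 'eef_pos': array([ 116.493, -511.911,  231.32 ]), 'ee_rot': array([0.   , 0.994, 0.112, 0.   ]), 'force': array([-0.034,  1.023,  0.217]), 'wrist_torque': array([-0.043, -0.007, -0.019]), 'grip_force': 0.0, 'grip_width': 0.9964548086356555} 18.700000000000003
```

View pics/top0.png

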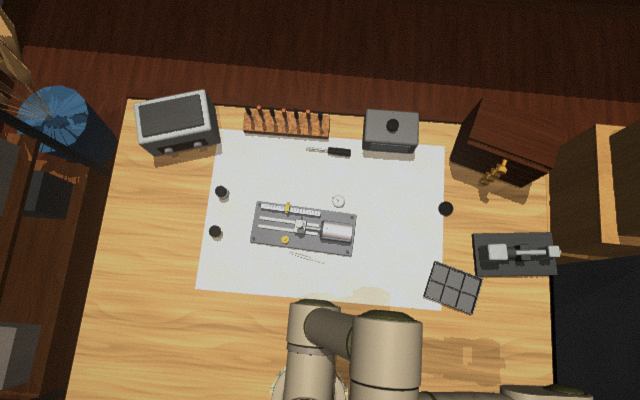

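View pics/side0.png

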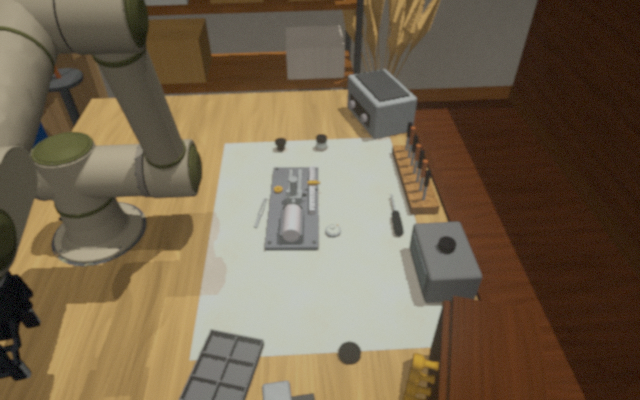

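The top picture shows the tester at about (303,228), its housing to the right at (338,231), the knob at (300,225) and the brass pointer at (288,208). The side picture has the tester at (293,208) and the knob at (294,178). Next I'll view enlarged crops.

```bash
python3 - <<'E'
import cv2
a=cv2.imread('pics/top0.png')[192:262,240:365];b=cv2.imread('pics/side0.png')[155:255,245:345]
cv2.imwrite('pics/t1.png',cv2.resize(a,None,fx=6,fy=6,interpolation=cv2.INTER_CUBIC))
cv2.imwrite('pics/s1.png',cv2.resize(b,None,fx=6,fy=6,interpolation=cv2.INTER_CUBIC))
E
```

```text
(no output)
```

View pics/t1.png

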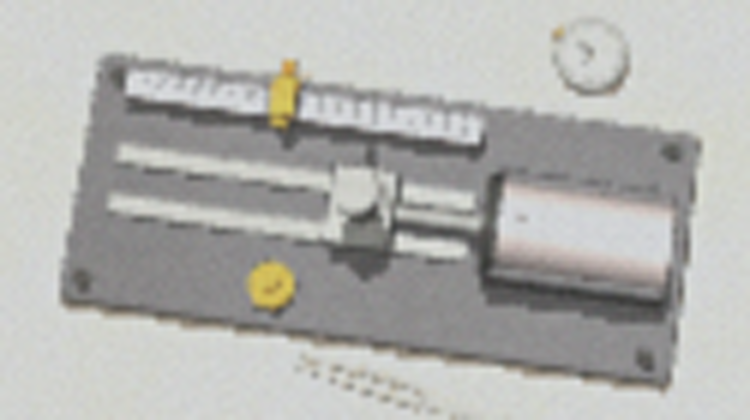

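View pics/s1.png

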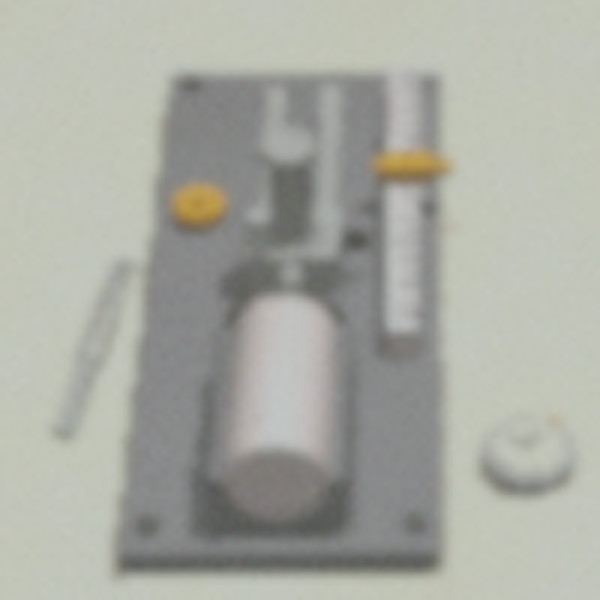

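The top crop shows plate corners at (103,58), (700,140), (670,385) and (62,300), the knob head at (357,188), and the pointer running from (279,124) to (290,64). The side crop shows the knob head at (288,140) and the pointer at about (410,164).

```bash
python3 - <<'E'
from h import *
np.set_printoptions(precision=1,suppress=True)
M=np.array([[70,170],[70,-170],[-70,-170],[-70,170]],float)
P={'top':([(103,58),(700,140),(670,385),(62,300)],240,192),'side':([(440,75),(440,553),(120,553),(170,75)],245,155)}
C={}
for n in P:
    c=cap(n);C[n]=c;l,u0,v0=P[n];px=lambda p:(u0+(p[0]+.5)/6-.5,v0+(p[1]+.5)/6-.5)
    W=np.array([ray(c,*px(p),15)[:2] for p in l])
    cm=W.mean(0);H=(W-cm).T@M;a=np.arctan2(H[1,0]-H[0,1],H[0,0]+H[1,1])
    R=np.array([[np.cos(a),-np.sin(a)],[np.sin(a),np.cos(a)]])
    print(n,'origin',cm,'yaw',np.degrees(a),'res',(W-cm)@R-M)
    f=lambda p,z:(lambda w:(w,(w-cm)@R))(ray(c,*px(p),z)[:2])
    if n=='top': q=[('knob',(357,188),94),('ptr mid',(284,96),43),('ptr-x',(278,126),43),('ptr+x',(290,62),43),('barrel',(271,286),27),('index',(371,157),41)]
    else: q=[('knob',(288,136),94),('ptr mid',(405,160),43),('ptr-x',(378,160),43),('ptr+x',(450,165),38),('barrel',(199,203),27),('index',(357,238),41)]
    for k,p,z in q: print(k,*f(p,z))
E
```

```text
top origin [527.1  65.3] yaw -3.1052487561611115 res [[-1.  -0.5]
 [-1.6  1.2]
 [ 1.3  1.1]
 [ 1.3 -1.8]]
knob [530.5  75. ] [2.9 9.8]
ptr mid [586.3 123.9] [56.  61.7]
ptr-x [569.3 125.4] [39.  62.3]
ptr+x [605.6 122.6] [75.3 61.4]
barrel [483.5 121.7] [-46.5  54. ]
index [556.8  73.1] [29.3  9.4]
side origin [529.8  64.4] yaw -3.2173739243921875 res [[-0.5 -2.9]
 [-1.4  1.3]
 [ 2.   2.5]
 [-0.1 -1. ]]
knob [531.   82.4] [ 0.1 18.1]
ptr mid [585.9 124.4] [52.6 63. ]
ptr-x [572.9 125.3] [39.6 63.2]
ptr+x [607.6 125.2] [74.2 65.1]
barrel [485.8 118. ] [-47.   51.1]
index [560.7  70.5] [30.5  7.8]
```

Both cameras put the tester origin near (528.5, 65) with a yaw of −3.15°. The knob is at about (529, 75) and the pointer at tester y ≈ 62, so the draw is about 52 mm, inside the 35–75 range. I'll turn the tool 0.279 rad so the fingers close along the travel, then move over the knob.

```bash
python3 -m pendant '0 0 0 0.14; 0 0 0 0.139; 0.025 -0.04 0 0; 0.025 -0.04 0 0; 0.025 -0.04 0 0; 0.025 -0.04 0 0; 0.025 -0.04 0 0; 0.025 -0.04 0 0; 0.025 -0.04 0 0; 0.025 -0.04 0 0' 1 60
python3 -m pendant '0.025 -0.04 0 0; 0.025 -0.04 0 0; 0.025 -0.04 0 0; 0.025 -0.04 0 0; 0.025 -0.04 0 0; 0.025 -0.04 0 0; 0.025 -0.04 0 0; 0 0 0 0; 0 0 0 0'
```

```text
time_s: 2.25
eef_pos: [334.6, -202.2, 231.5]
ee_rot: [0.0, 1.0, -0.028, 0.0]
force: [0.6, -0.0, -1.1]
grip_width: 1.001
grip_force: 0.0
time_s: 3.38
eef_pos: [523.7, 66.2, 231.2]
ee_rot: [0.0, 1.0, -0.028, -0.0]
force: [-1.3, -0.4, -0.3]
grip_width: 1.002
grip_force: 0.0
```

```bash
python3 -m pendant '0.005 -0.009 0.03 0; 0 0 0.04 0; 0 0 0.04 0; 0 0 0.012 0; 0 0 0 0; 0 0 0 0'
python3 - <<'E'
from h import *
c=cap('side');b=c['color'][100:240,215:375,::-1]
cv2.imwrite('pics/s2.png',cv2.resize(b,None,fx=4,fy=4,interpolation=cv2.INTER_CUBIC))
s=ctrl.sense();p=s['eef_pos'];print(p,[(proj(c,q)[0]*4-860,proj(c,q)[1]*4-400) for q in (p,[p[0],p[1],94],[529,74.8,94])])
E
```

```text
time_s: 4.12
eef_pos: [530.4, 74.9, 111.0]
ee_rot: [0.0, 1.0, -0.028, 0.001]
force: [1.0, 0.4, -0.6]
grip_width: 0.997
grip_force: 0.0
[530.29178365  74.98210005 110.86863416] [(np.float64(308.39599684586824), np.float64(296.3675534279431)), (np.float64(309.4912530128506), np.float64(315.8200398058243)), (np.float64(307.60610198467907), np.float64(316.06769659817724))]
```

View pics/s2.png

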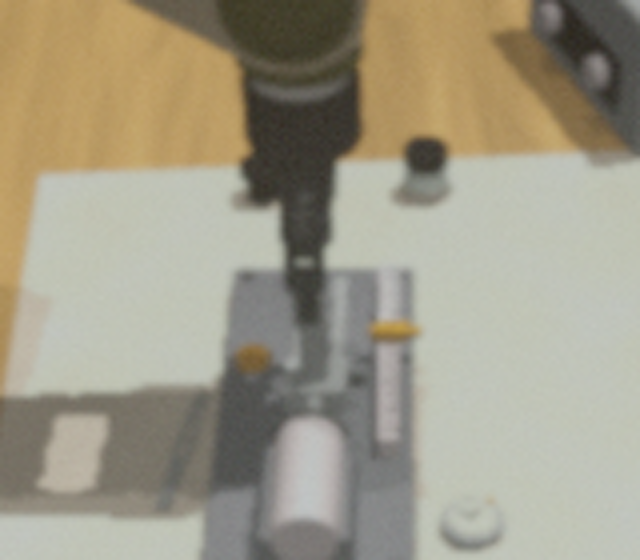

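The gripper stands over the knob, with the post at column ~311 and the fingers at ~307. The pointer at (395,329) and the index at (357,379) are both visible. I'll descend and pinch.

```bash
python3 -m pendant '0 0 0.022 0; 0 0 0.022 0; 0 0 0.018 0; 0 0 0 0; 0 0 0 0'
python3 -m pendant '0 0 0 0; 0 0 0 0; 0 0 0 0; 0 0 0 0; 0 0 0 0; 0 0 0 0; 0 0 0 0; 0 0 0 0' 0 60
```

```text
time_s: 4.8
eef_pos: [530.3, 75.1, 48.6]
ee_rot: [0.0, 1.0, -0.028, 0.001]
force: [0.5, -0.5, 0.6]
grip_width: 1.0
grip_force: 0.0
time_s: 5.8
eef_pos: [529.6, 75.7, 47.6]
ee_rot: [-0.0, 1.0, -0.028, 0.0]
force: [-0.1, 4.8, 4.4]
grip_width: 0.243
grip_force: 58.3
```

```bash
python3 -m pendant '0 -0.004 0 0; 0 -0.008 0 0; 0 -0.01 0 0; 0 -0.01 0 0; 0 -0.01 0 0; 0 -0.01 0 0; 0 -0.006 0 0; 0 0 0 0; 0 0 0 0'
```

```text
time_s: 6.92
eef_pos: [532.8, 132.6, 47.5]
ee_rot: [0.001, 1.0, -0.027, -0.0]
force: [-2.6, -3.6, 6.2]
grip_width: 0.242
grip_force: 58.5
```

```bash
python3 -m pendant '0 -0.004 0 0; 0 -0.004 0 0; 0 0 0 0'; python3 -m pendant '0 -0.004 0 0; 0 -0.004 0 0; 0 0 0 0'
```

```text
time_s: 7.3
eef_pos: [533.2, 140.6, 47.5]
ee_rot: [0.001, 1.0, -0.027, -0.0]
force: [-3.2, -4.9, 6.4]
grip_width: 0.243
grip_force: 58.5
time_s: 7.68
eef_pos: [533.6, 148.6, 47.6]
ee_rot: [0.001, 1.0, -0.027, -0.0]
force: [-2.3, -5.0, 5.6]
grip_width: 0.243
grip_force: 58.5
```

```bash
python3 -m pendant '0 -0.003 0 0; 0 -0.003 0 0; 0 0 0 0'; python3 -m pendant '0 -0.002 0 0; 0 -0.002 0 0; 0 0 0 0';python3 -m pendant '0 -0.002 0 0; 0 -0.002 0 0; 0 0 0 0'
```

```text
time_s: 8.05
eef_pos: [534.0, 154.4, 47.5]
ee_rot: [0.001, 1.0, -0.028, -0.0]
force: [-3.0, -5.8, 7.4]
grip_width: 0.244
grip_force: 58.5
time_s: 8.43
eef_pos: [534.2, 158.4, 47.5]
ee_rot: [0.001, 1.0, -0.028, -0.0]
force: [-3.0, -5.4, 5.1]
grip_width: 0.239
grip_force: 58.5
time_s: 8.8
eef_pos: [534.4, 162.3, 47.5]
ee_rot: [0.001, 1.0, -0.028, -0.0]
force: [-2.3, -5.3, 6.6]
grip_width: 0.243
grip_force: 58.5
```

```bash
python3 -m pendant '0 -0.002 0 0; 0 -0.002 0 0; 0 0 0 0'; python3 -m pendant '0 -0.002 0 0; 0 -0.002 0 0; 0 0 0 0'
```

```text
time_s: 9.18
eef_pos: [534.6, 165.8, 47.5]
ee_rot: [0.001, 1.0, -0.027, -0.0]
force: [-3.8, -9.2, 7.0]
grip_width: 0.242
grip_force: 58.7
time_s: 9.55
eef_pos: [534.6, 166.2, 47.5]
ee_rot: [0.004, 1.0, -0.027, -0.001]
force: [-6.8, -33.0, 11.4]
grip_width: 0.242
grip_force: 59.6
```

```bash
python3 -m pendant '0 -0.002 0 0; 0 -0.001 0 0; 0 0 0 0'
```

```text
time_s: 9.93
eef_pos: [534.6, 166.6, 47.4]
ee_rot: [0.006, 1.0, -0.028, -0.002]
force: [-10.4, -49.1, 13.2]
grip_width: 0.243
grip_force: 60.7
```

The force rises to 33 N, then 49 N, while the TCP stalls at y≈166, so the slide is on the stop. I'll ease the push to about 25 N and dwell there.

```bash
python3 -m pendant '0 0.002 0 0; 0 0.002 0 0; 0 0 0 0; 0 0 0 0; 0 0 0 0; 0 0 0 0; 0 0 0 0; 0 0 0 0'
python3 - <<'E'
from h import *
c=cap('side');b=c['color'][100:240,215:375,::-1]
cv2.imwrite('pics/s3.png',cv2.resize(b,None,fx=4,fy=4,interpolation=cv2.INTER_CUBIC))
c=cap('top');b=c['color'][180:270,240:360,::-1]
cv2.imwrite('pics/t3.png',b)
E
```

```text
time_s: 10.92
eef_pos: [534.5, 166.1, 47.5]
ee_rot: [0.003, 1.0, -0.028, -0.001]
force: [-6.0, -25.6, 9.3]
grip_width: 0.244
grip_force: 59.7
```

View pics/s3.png

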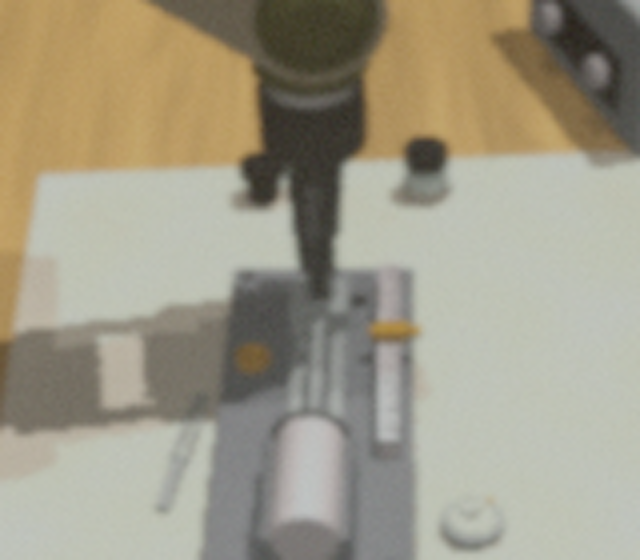

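The slide is on the stop. The index shows at (360,300), the pointer is unmoved at (395,329) and the barrel is in place. I'll ease back at about 30 mm/s and stop a few millimetres short of the pointer.

```bash
python3 -m pendant '0 0.002 0 0; 0 0.004 0 0; 0 0.004 0 0; 0 0.004 0 0; 0 0.004 0 0; 0 0.004 0 0; 0 0.004 0 0; 0 0.004 0 0; 0 0.004 0 0; 0 0.002 0 0'
python3 -m pendant '0 0.002 0 0; 0 0 0 0; 0 0 0 0'
python3 - <<'E'
from h import *
for n in('side','top'):
    A=np.mean([cap(n)['color'].astype(float) for _ in range(16)],0);np.save(n+'A.npy',A)
    b=A[150:250,265:345,::-1] if n=='side' else A[180:260,250:350,::-1]
    cv2.imwrite('pics/%s4.png'%n,cv2.resize(b.clip(0,255).astype(np.uint8),None,fx=6,fy=6,interpolation=cv2.INTER_CUBIC))
s=ctrl.sense();print(s['eef_pos'],s['force'],s['ee_rot'],s['time_s'])
E
```

```text
time_s: 12.28
eef_pos: [532.8, 133.3, 47.5]
ee_rot: [0.001, 1.0, -0.028, -0.0]
force: [-3.1, -3.2, 5.7]
grip_width: 0.238
grip_force: 59.5
time_s: 12.65
eef_pos: [532.7, 131.3, 47.5]
ee_rot: [0.001, 1.0, -0.028, -0.0]
force: [-2.9, -5.1, 6.6]
grip_width: 0.243
grip_force: 59.5
[532.68832575 131.37187569  47.54445657] [-2.23022956 -4.71463669  6.39166052] [ 7.28655096e-04  9.99620094e-01 -2.75523196e-02 -8.25761804e-05] 14.25
```

View pics/side4.png

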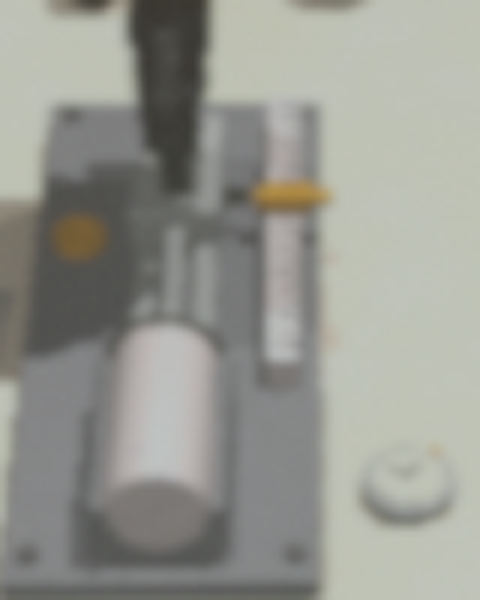

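View pics/top4.png

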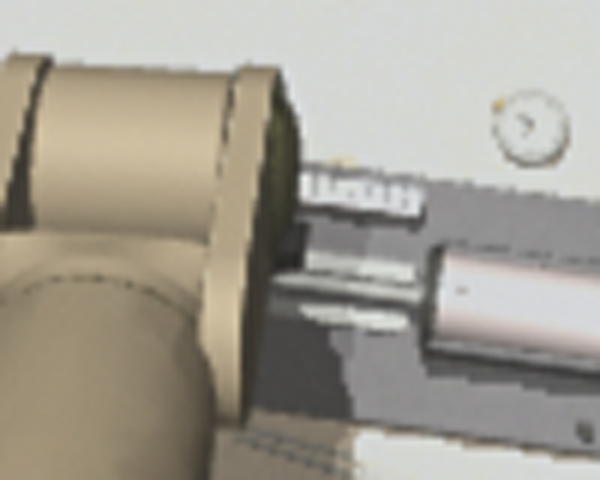

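The top view is blocked by the arm. In the side crop the index is at about (240,192) and the pointer at about (290,195), so the index stands a little beyond the pointer. I'll print pixel profiles to get sub-pixel positions.

```bash
python3 - <<'E'
from h import *
np.set_printoptions(linewidth=200)
A=np.load('sideA.npy')
for nm,I in(('now',A),('home',cv2.imread('pics/side0.png')[:,:,::-1].astype(float))):
    print(nm,'R-B rows176-190, cols 302-322');print((I[:,:,0]-I[:,:,2])[176:190,302:322].astype(int))
    r=(176,190) if nm=='now' else (188,202)
    print('gray rows',r,'cols 300-312');print(I[:,:,1][r[0]:r[1],300:312].astype(int))
T=cv2.imread('pics/top0.png')[:,:,::-1].astype(float)
print('top R-B rows 200-216 cols 282-296');print((T[:,:,0]-T[:,:,2])[200:216,282:296].astype(int))
c=cap('side')
o=np.array([528.5,64.8]);a=np.radians(-3.15)
def w(x,y,z): return [o[0]+x*np.cos(a)-y*np.sin(a),o[1]+x*np.sin(a)+y*np.cos(a),z]
for x,y,z in[(36,10,41),(30,10,41),(38,62,43),(38,58,43),(38,66,43),(38,58,33),(52,55,43),(52,69,43),(52,55,33),(60,62,43),(36,66,41),(30,66,41)]: print((x,y,z),np.round(proj(c,w(x,y,z)),2))
c=cap('top')
print('top')
for x,y,z in[(38,62,43),(38,58,43),(38,66,43),(52,55,43),(52,69,43),(52,55,33),(60,62,43)]: print((x,y,z),np.round(proj(c,w(x,y,z)),2))
E
```

```text
now R-B rows176-190, cols 302-322
[[  0   0  -1  -1  -1  -1   1   4   7   8   8   7   6   3   1   2   6   9  10   9]
 [  0   0   0   0   0   0   1   5   7   8   8   7   6   3   0   2   6   9   9  10]
 [  0   0   0   0   0   0   3   6   8   9   9   9   8   6   3   3   7   9  10  10]
 [  0   0   0   0   0   3  11  17  20  21  21  21  22  23  19  13  10  10  10  10]
 [  0   0   0   0   5  16  35  48  53  55  54  56  58  61  53  35  23  18  14  11]
 [  2   3   2   5  16  40  67  84  91  93  95  96  95  94  84  68  53  41  25  13]
 [  2   4   5   8  25  51  79  94  99 101 101 100 101  98  94  87  79  60  33  14]
 [  2   3   3   5  17  39  63  77  82  82  81  82  80  80  74  65  58  44  25  12]
 [  1   1   0   1   6  20  39  50  53  55  55  55  54  52  41  29  22  19  13   9]
 [  0   0   0   0   1   7  18  24  26  28  28  28  28  27  20  12  10  10   9   8]
 [  0   0   0   0   0   1   5   8  10  12  12  12  12   9   6   4   6   8   8   8]
 [  0   0   0   0   0   0   2   4   6   7   8   8   7   4   1   3   7   8   9   8]
 [  0   0   0   0   0   1   1   4   6   7   7   7   6   3   1   3   7 
[... 3626 characters left out ...]
2   2   3   2   1   4   4]
 [  0   0   1  -1  -3   4   1   0  -3  -1   0   3  -1   2]
 [  1  -1   1   0   0   0   1  -1   3   0   2   0   1  -2]]
(36, 10, 41) [305.57 193.65]
(30, 10, 41) [303.44 193.67]
(38, 62, 43) [306.54 181.44]
(38, 58, 43) [306.52 182.31]
(38, 66, 43) [306.56 180.57]
(38, 58, 33) [306.6  184.99]
(52, 55, 43) [311.37 182.92]
(52, 69, 43) [311.4  179.87]
(52, 55, 33) [311.42 185.61]
(60, 62, 43) [314.15 181.37]
(36, 66, 41) [305.88 181.11]
(30, 66, 41) [303.81 181.13]
top
(38, 62, 43) [286.17 212.45]
(38, 58, 43) [287.37 212.62]
(38, 66, 43) [284.97 212.29]
(52, 55, 43) [288.94 208.6 ]
(52, 69, 43) [284.75 208.03]
(52, 55, 33) [289.2  209.21]
(60, 62, 43) [287.23 205.96]
```

```bash
python3 - <<'E'
from h import *
np.set_printoptions(linewidth=200)
T=cv2.imread('pics/top0.png')[:,:,::-1].astype(float)
print(T[213:224,295:309,1].astype(int))
c=cap('top');o=np.array([528.5,64.8]);a=np.radians(-3.15)
def w(x,y,z): return [o[0]+x*np.cos(a)-y*np.sin(a),o[1]+x*np.sin(a)+y*np.cos(a),z]
for p in[(36,10,41),(30,10,41),(24,10,41),(24,10,36),(0,10,94),(22,28,41),(22,-8,41),(-22,28,41)]: print(p,np.round(proj(c,w(*p)),2))
E
```

```text
[[ 95  97  95  97 125 160 176 195 203 201 201 201 206 207]
 [ 89  87  83  84  84  87  93  92 100  90  98 118 149 170]
 [106 103 101 106 103  98  91  89  99  94  86  87  91  92]
 [140 140 138 142 141 141 108 115 142 132 107 100  97  96]
 [146 142 145 141 145 142  96 107 146 144 142 140 144 138]
 [140 143 138 138 136 128  90 108 140 141 144 141 143 143]
 [122 164 146 147 135 143 114 106 147 140 139 142 139 141]
 [131 202 202 202 208 201 193 161 176 149 151 136 140 142]
 [169 201 209 207 208 207 209 172 201 203 198 118 141 145]
 [182 200 204 205 206 206 205 189 177 196 199 100 161 170]
 [196 206 205 207 207 203 205 196 150 178 196 111 204 213]]
(36, 10, 41) [301.76 215.31]
(30, 10, 41) [301.48 217.09]
(24, 10, 41) [301.21 218.87]
(24, 10, 36) [301.3  219.14]
(0, 10, 94) [299.1  223.36]
(22, 28, 41) [295.69 218.72]
(22, -8, 41) [306.55 220.22]
(-22, 28, 41) [293.61 231.92]
```

The index at home measures y 10.2 and the pointer 62.3, so the draw needed is about 52.1 mm. The slide is now at about 55.6 mm, so I'll ease back another 3.4 mm.

```bash
python3 -m pendant '0 0.0012 0 0; 0 0.0012 0 0; 0 0.001 0 0; 0 0 0 0; 0 0 0 0; 0 0 0 0'
python3 - <<'E'
from h import *
np.set_printoptions(linewidth=200,suppress=True,precision=2)
A=np.mean([cap('side')['color'].astype(float) for _ in range(8)],0)
cv2.imwrite('pics/s5.png',cv2.resize(A[150:220,265:345,::-1].clip(0,255).astype(np.uint8),None,fx=8,fy=8,interpolation=cv2.INTER_CUBIC))
print(A[176:190,300:312,1].astype(int));print((A[:,:,0]-A[:,:,2])[176:190,306:316].astype(int))
s=ctrl.sense();print(s['eef_pos'],s['force'],s['grip_width'],s['grip_force'],s['time_s'])
E
```

```text
time_s: 15.15
eef_pos: [532.5, 128.0, 47.5]
ee_rot: [0.001, 1.0, -0.028, -0.0]
force: [-3.6, -4.5, 5.8]
grip_width: 0.242
grip_force: 59.5
[[148 142 131 128 127 128 127 125 124 136 156 166]
 [148 139 127 121 122 122 121 118 119 138 159 166]
 [148 138 124 119 119 120 117 111 115 141 161 166]
 [146 136 125 119 118 119 116 109 113 139 159 162]
 [147 136 124 117 116 115 113 113 118 136 150 150]
 [146 134 118 110 106 108 113 118 125 138 144 144]
 [145 129 108  92  89  93 102 116 125 132 135 134]
 [145 128 100  82  79  84  94 105 111 116 119 118]
 [143 127 105  92  91  93  99 102 100 104 108 109]
 [133 124 112 109 111 111 111 105 103 115 127 127]
 [116 114 113 117 119 120 116 110 113 134 152 154]
 [105 106 112 117 119 117 114 110 118 143 164 167]
 [102 103 107 110 113 110 104 101 113 144 165 170]
 [100 102 104 104 104  99  94  92 110 143 167 172]]
[[ -2  -1   1   4   7   7   8   8   6   3]
 [ -1  -1   0   4   7   8   8   8   6   2]
 [  0   0   3   6   8   9  10   9   9   6]
 [  0   4  10  17  21  21  21  21  23  22]
 [  4  15  34  48  53  54  54  56  58  60]
 [ 14  38  66  84  91  95  95  95  97  95]
 [ 23  50  78  94 100 102 102 101 101  98]
 [ 19  40  64  77  82  83  82  80  82  78]
 [  8  22  40  51  54  55  56  54  54  52]
 [  2   7  18  24  25  28  28  28  28  27]
 [  0   2   5   9  10  12  13  12  11  10]
 [  0   0   2   4   6   8   8   8   7   3]
 [  0   0   2   4   5   7   7   7   6   4]
 [  1   1   3   4   5   7   8   7   7   4]]
[532.52 127.98  47.56] [-2.99 -5.13  5.5 ] 0.24050043234944815 59.47053015232086 15.55
```

View pics/s5.png

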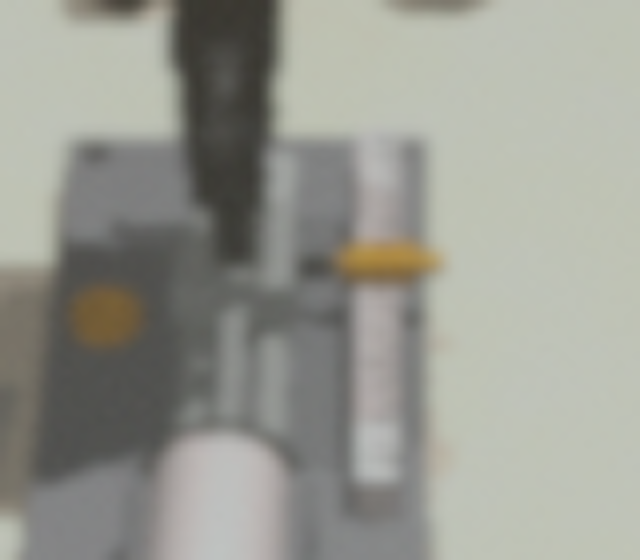

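The index at crop (318,265) stands level with the pointer's tip at (340,262). Allowing for their visible faces, both cameras agree to about 1 mm. The pointer's profile is unchanged and the grip is firm, so I'll hand in.

```bash
python3 -c "
from rig import ctrl
print(ctrl.finish_job())"
```

```text
the job is handed in; nothing more can be done
None
```

I drew the slide out to its hidden stop (about 90 mm of travel), held it there for about a second, eased it back slowly, and handed it in with the grip still on the knob and the index level with the pointer tip to about 1 mm; in the side pictures the pointer had not moved.

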